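# Lay the tea tin in the drawer tray

### The arm

A 6-joint arm with a two-finger parallel gripper is mounted at the origin on the work surface. World frame = base frame: x ahead of the robot, y to its left, z up, the work surface at z = 0. Lengths are in m, angles in rad, forces in N, time in s.
With the tool pointing down it reaches from about 0.25 to 0.725 m from the base axis. Payload 4 kg.
Tool frame: the origin (TCP) lies between the finger pads; the fingertips stand 17 mm ahead of it and the grasp point (between the pads) lies 2 mm behind it (bot.tip_reach is the distance from the TCP to the fingertips, in m); z points along the fingers, y is the line along which they close (so a half turn about z gives the same grasp; the last joint's range is limited). The gripper opens to 85 mm and grips with 20 to 120 N. Pads are 22 mm wide; open, the fingers measure 114 mm over their backs; the gripper's body (76 mm by 85 mm) begins 54 mm behind the grasp point. The pads swing forward as they close: fully open they stand 13 mm farther back than shut.
Start: joints at [1.158, 0.241, 0.005, 1.335, 0, 1.571], TCP at [0.201, 0.458, 0.248] pointing down, gripper open.
Joint ranges: [-2.72, 2.72], [-1.05, 1.87], [-1.09, 1.28], [-1.99, 2.15], [-1.42, 1.44], [-3.14, 3.14]. Speed limits (rad/s): [2.79, 2.79, 3.14, 3.14, 3.14, 3.14].

### API

Orientations are given as a 3x3 rotation matrix whose columns are the frame's x, y, z axes.
In Python, from rig import bot, vision gives the robot as it stands.
- The arm moves only by the shell command python3 -m inch 'ROWS' [OPENING]. ROWS is a JSON object of lists of equal length, an entry for each row: "slide": the shift along the tool's x, y, z in mm, a list of three; "twist": the turn about the tool's z in rad. In form: {"slide": [[dx, dy, dz], ...], "twist": [twist, ...]}. A call has exactly 8 rows; each row shifts and turns the commanded pose from where the row before left it, along the tool's axes as they then stand; what a row does not reach is not made up. A row lasts 1/12 s, in which the tool goes at most 41.7 mm and 7.16 degrees, less where a joint would pass 70% of its speed; a pose out of reach is approached as far as the arm can. A call is refused whole if a number of a shift passes 41.7 or a number of a turn 0.125, either way. A call with a gripper value outside its range is refused whole. OPENING is the gripper command: -1 is shut, 1 is fully open, values between are in proportion, set as the call begins (- or left out, the last holds). The fingers move at their own pace and stop on an object; the grip force is fixed at half the most. Time passes only in rows, so rows that do not move let the fingers close, or fill a call up. It gives the time, the measured TCP pose, the force, the opening and the grip force at its end, in the units of the state.
- bot.get_state(): the state, without advancing time (a new reading comes with each control period).
- vision.capture(name): name is "scene" or "side" or "wrist"; returns the picture (480x640x3 uint8, red, green, blue); there is no depth.
- vision.camera_params(name): a dict with "vfov" (degrees; the focal length in pixels is half the picture's height over the tangent of half this angle, whatever the lens; pixels are square), "cx", "cy" (the principal point, pixels), "R" (3x3) and "t" (3): a world point X has camera coordinates R X + t; the wrist camera has in their place "hand_eye" (4x4, takes a point from camera to tool coordinates, whose origin is the TCP and whose axes are the flange's). Camera axes: x right, y down, z forward; pixel columns grow to the right and rows downward; lengths in m; the calibration is good to about 2 mm. A picture is of the moment at which its call begins: read the wrist's pose just before it. camera_params takes no time and is no camera call.
- bot.finish_job(): hands the job in; it is judged then, once.
The state is a dict: "clock": time; "q": joint angles; "joint_velocities": joint speeds; "effort": joint torques, N m; "eef_pos": TCP position; "ee_rot": TCP orientation; "ft_force": force on the tool from outside, world axes, zero at the start; "torque": the same for the moment, N m; "gripper_width": finger opening in m; "gripper_force": force on a finger pad.
Only numpy, scipy, OpenCV 4.12 (cv2) and the standard library are available. Lean on these libraries where they do the work, as an engineer would, in place of code of your own. Each camera call takes 0.05 s, during which the arm holds its last target. There are 200 camera calls.

### The job

Put the standing tea tin away lying down in the empty bay of the wooden tray. Stand it squarely on the counter with its foot against the tray's front edge, in line with the bay that holds the stop block, let go, and tip it over the edge onto the tray by pushing lightly near its top without clamping it. Then slide it along the bay with a gentle, steady push until it is felt to press home against the stop block, and leave the stored tin, the jar and the tumbler where they are.

Things in the scene. Friction and masses are not known exactly. Their poses are not given: they have to be found in the camera images.
- tin: The tea tin to put away: closed metal tin, 60 x 60 mm, 120 mm tall, 0.3 to 0.65 kg, standing on the counter between robot and tray, turned up to 0.6 rad from the tray's direction. Origin: centre of its bottom; z from bottom to lid, x and y normal to its four like sides. It slides with friction up to about 5 N, and topples by itself once leaning some 35 degrees over the edge.
- tray: Wooden tray, fixed, 200 mm deep, 176 wide, two bays side by side, open in front and above. Origin: middle of its front edge at counter level; x into the tray, z up. Floor: solid board, top 18 mm above the counter, starting at x = 0 (an 18 mm step). Bays 76 mm wide, centred at y = +42 and -42; walls between and beside them 8 mm thick, 22 mm above the floor, from x = 30. Back wall at x = 190.
- stop: Wooden block, 30 mm thick (x), 66 wide, 50 high, fixed at the back of the empty bay (left or right). Origin: foot of its front face, mid bay, on the tray floor, 160 mm behind the front edge; axes as the tray's. A tin lying home has its lid on this face, bottom centre at x -120, y 0, z +30 mm. Seating takes 2 to 12 N on the block for 0.3 s (a level push of about 10 N, friction included).
- stored_tin: A like tin that already lies in the other bay, lid end away from the robot, loose: leave alone. 120 mm long, 60 mm high above the tray's floor. Origin: on its underside, 30 mm from its lid end, x along the tray's x.
- jar: Small glass jar with a metal cap, 68 mm across, 85 mm tall, loose, standing beside the tray. Origin: centre of its underside. Leave alone.
- tumbler: Steel drinking tumbler, 72 mm across, 95 mm tall, loose, standing beside the tray. Origin: centre of its underside. Leave alone.
Things that resemble listed ones, but are neither listed nor needed, are in the scene too. Leave any red look-alike of the tin alone.

How it is judged:
By the outcome, as a careful person would: the job done as asked, in the order asked, and still so for the second after the job is handed in, with the robot touching nothing.
It also fails if it takes over 72 s, if anything falls off the work surface, if the arm or the gripper's body presses on something with over 40 N, if the wrist force passes 120 N, or if a joint passes its speed limit or range.

## Working session

There is one attempt and no reset: what is moved stays moved. The work goes in short steps, Python scripts to look and compute and a shell command to move; the robot and the scene stay as the last step left them, time stands still between calls to the robot, and variables do not carry over. Pictures are saved under pics/ and viewed, at most 10 in all, crops included, and the job is handed in when it is done.

```bash
ls; mkdir -p pics
python3 - <<'E'
from rig import bot, vision
import cv2, numpy as np
np.set_printoptions(precision=4,suppress=True)
s=bot.get_state(); print(s['clock'],s['eef_pos'],s['ee_rot'],s['gripper_width'])
for n in ("scene","side","wrist"):
    print(n,vision.camera_params(n))
    cv2.imwrite(f'pics/{n}0.png',vision.capture(n)[:,:,::-1])
a=[cv2.imread(f'pics/{n}0.png') for n in("scene","side")]
E
```

```text
pics
0.0 [0.2003 0.4574 0.2474] [[-0.916   0.4012 -0.0008]
 [ 0.4012  0.916  -0.0019]
 [ 0.     -0.0021 -1.    ]] 0.08591919595331711
scene {'vfov': 53.31544063469619, 'cx': 315.5035766583284, 'cy': 238.66146222022815, 'R': array([[-0.0145,  0.9999, -0.0001],
       [ 0.7769,  0.0112, -0.6296],
       [-0.6295, -0.0092, -0.777 ]]), 't': array([-0.0659, -0.3809,  1.2002])}
side {'vfov': 54.0986560815087, 'cx': 311.92634773641294, 'cy': 234.12500005457366, 'R': array([[ 0.8322, -0.5541, -0.018 ],
       [-0.379 , -0.5448, -0.748 ],
       [ 0.4047,  0.6294, -0.6634]]), 't': array([-0.4152,  0.275 ,  0.6287])}
wrist {'vfov': 65.98702006910621, 'cx': 317.49543188547227, 'cy': 243.6393775941443, 'hand_eye': array([[-0.0007, -0.9594, -0.2821,  0.071 ],
       [ 1.    , -0.0003, -0.0016, -0.0018],
       [ 0.0015, -0.2821,  0.9594, -0.1265],
       [ 0.    ,  0.    ,  0.    ,  1.    ]])}
```

View pics/scene0.png

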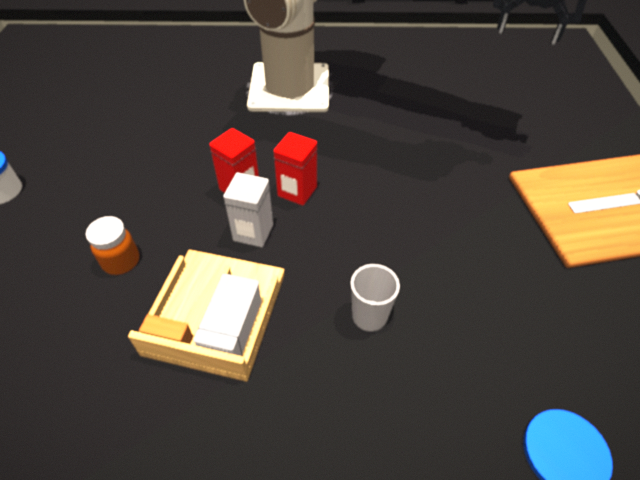

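View pics/side0.png

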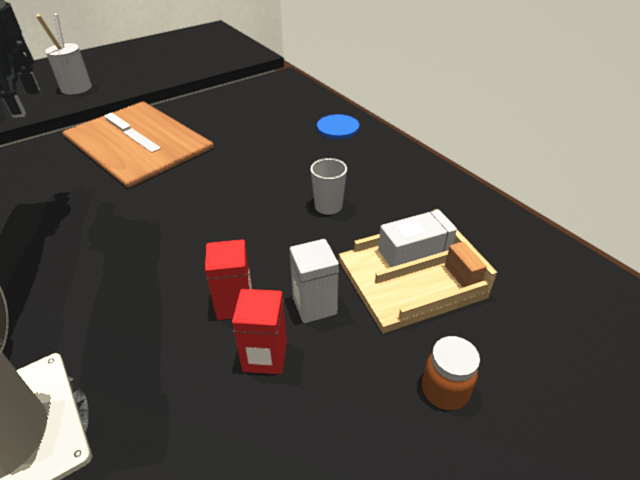

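The scene view shows the silver tin standing at (249,210), with red look-alikes at (235,165) and (296,170). The tray's front edge runs (190,252)–(283,265), the stop block is at (165,330) and the stored tin at (230,315). In the side view the silver tin is at (315,280), the red ones at (230,280) and (261,330), and the stop at (466,263).
Candidates for the tin: silver upright (249,210), the two red uprights, and the silver lying tin (230,315). The silver upright fits because it is standing, not red, and between robot and tray. I'll confirm that in a crop.

Run:
```python
import cv2, numpy as np
a=cv2.imread('pics/scene0.png')[120:390,120:320]; b=cv2.imread('pics/side0.png')[200:370,200:500]
a=cv2.resize(a,None,fx=2,fy=2,interpolation=cv2.INTER_CUBIC); b=cv2.resize(b,None,fx=1.33,fy=1.33,interpolation=cv2.INTER_CUBIC)
c=np.zeros((560,800,3),np.uint8); c[:540,:400]=a; c[:b.shape[0],400:400+b.shape[1]]=b[:,:400]
cv2.imwrite('pics/crop0.png',c)
```

```text
(no output)
```

View pics/crop0.png

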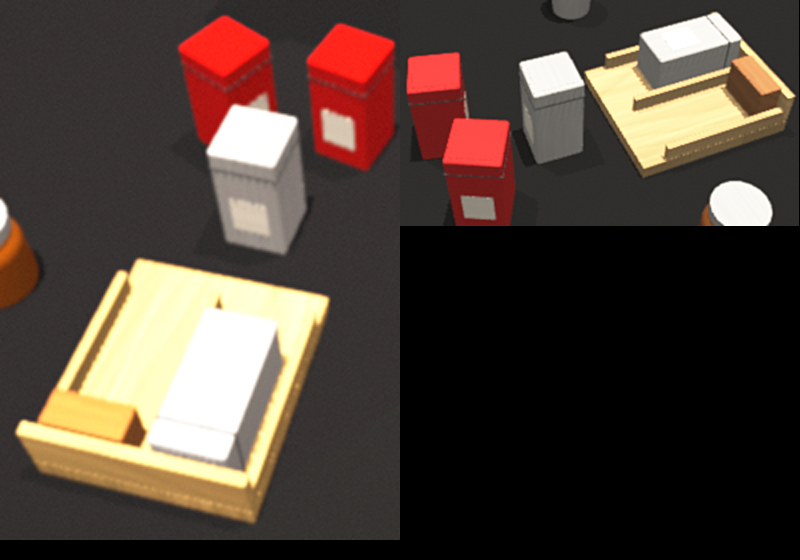

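The crop confirms it: the silver upright tin with a pale lid, at scene (249,210) and side (315,280), stands clear of the reds. The stop block sits in the image-left bay (tray y = -42).

```bash
cat > h.py <<'E'
import numpy as np, cv2
from rig import bot, vision
np.set_printoptions(precision=4,suppress=True)
def cam(n,s=None):
    p=vision.camera_params(n); f=240/np.tan(np.radians(p['vfov']/2))
    if n=='wrist':
        T=np.eye(4); T[:3,:3]=s['ee_rot']; T[:3,3]=s['eef_pos']; M=T@np.array(p['hand_eye']); return f,p['cx'],p['cy'],M[:3,:3],M[:3,3]
    R=np.array(p['R']); return f,p['cx'],p['cy'],R.T,-R.T@np.array(p['t'])
def ray(c,u):
    d=c[3]@np.array([(u[0]-c[1])/c[0],(u[1]-c[2])/c[0],1]); return c[4],d/np.linalg.norm(d)
def plane(c,u,z):
    o,d=ray(c,u); return o+d*(z-o[2])/d[2]
def tri(c1,u1,c2,u2):
    o1,d1=ray(c1,u1);o2,d2=ray(c2,u2)
    t=np.linalg.lstsq(np.c_[d1,-d2],o2-o1,rcond=None)[0]; a=o1+t[0]*d1;b=o2+t[1]*d2
    return (a+b)/2,np.linalg.norm(a-b)
E
python3 - <<'E'
from h import *
def poly(m,k,roi):
    z=np.zeros_like(m);x0,y0,x1,y1=roi;z[y0:y1,x0:x1]=m[y0:y1,x0:x1]
    z=cv2.morphologyEx(z,cv2.MORPH_OPEN,np.ones((3,3)))
    c=max(cv2.findContours(z,0,2)[0],key=cv2.contourArea)
    return cv2.approxPolyN(c,k,ensure_convex=True).reshape(-1,2) , cv2.contourArea(c)
for n,rt,rw in(("scene",(215,165,285,250),(120,240,300,380)),("side",(285,235,342,325),(335,205,500,330))):
    im=cv2.imread(f'pics/{n}0.png');h=cv2.cvtColor(im,cv2.COLOR_BGR2HSV)
    grey=((h[...,1]<60)&(h[...,2]>75)).astype(np.uint8)
    print(n,'tin',poly(grey,6,rt))
    for th in (185,205,225): print(th,poly((grey&(h[...,2]>th)).astype(np.uint8),4,rt))
    wood=((h[...,1]>60)&(h[...,2]>100)&(h[...,0]<35)).astype(np.uint8)
    print('wood',poly(wood,6,rw))
E
```

```text
scene tin (array([[269, 178],
       [273, 224],
       [262, 248],
       [232, 241],
       [222, 195],
       [241, 165]], dtype=int32), 2868.0)
185 (array([[269, 179],
       [256, 204],
       [222, 197],
       [239, 167]], dtype=int32), 923.5)
205 (array([[270, 179],
       [256, 204],
       [222, 197],
       [237, 171]], dtype=int32), 893.5)
225 (array([[269, 179],
       [256, 203],
       [222, 197],
       [237, 171]], dtype=int32), 875.0)
wood (array([[284, 274],
       [247, 379],
       [236, 379],
       [140, 356],
       [125, 334],
       [284, 265]], dtype=int32), 3122.5)
side tin (array([[338, 261],
       [337, 314],
       [303, 323],
       [293, 297],
       [289, 246],
       [325, 237]], dtype=int32), 3289.0)
185 (array([[338, 264],
       [300, 273],
       [289, 247],
       [325, 238]], dtype=int32), 1020.5)
205 (array([[338, 263],
       [300, 273],
       [289, 247],
       [325, 238]], dtype=int32), 1002.0)
225 (array([[338, 263],
       [301, 273],
       [289, 247],
       [324, 239]], dtype=int32), 969.0)
wood (array([[496, 271],
       [488, 297],
       [382, 332],
       [336, 256],
       [361, 235],
       [458, 230]], dtype=int32), 7726.5)
```

Run:
```python
from h import *
cs,cd=cam('scene'),cam('side')
A=np.array([[237,173],[269.5,179],[256,203.5],[222.5,197]]);B=np.array([[338,263.5],[300.5,273],[289,247],[324.5,238]])
p,e=tri(cs,A.mean(0),cd,B.mean(0)); print('tin top',p,e)
for c,Q in((cs,A),(cd,B)):
    P=np.array([plane(c,u,.12) for u in Q]);print(P[:,:2],P.mean(0),np.linalg.norm(np.diff(P[[0,1,2,3,0]],axis=0),axis=1),np.arctan2(*(P[[1,2,3,0]]-P).T[[1,0]])%(np.pi/2))
# tray front edge
im=cv2.imread('pics/scene0.png');h=cv2.cvtColor(im,cv2.COLOR_BGR2HSV)
w=(im[...,2]>120)&((im[...,2].astype(int)-im[...,0])>35)
pts=np.array([(x,np.argmax(w[235:300,x])+235-.5) for x in range(194,280)],float)
vx,vy,x0,y0=cv2.fitLine(pts.astype(np.float32),cv2.DIST_HUBER,0,.01,.01).ravel(); f=lambda x:(x,y0+vy/vx*(x-x0)); print('scene line',f(188.5),f(284))
P=[plane(cs,f(x),.018) for x in (188.5,284.)]; print(P,np.linalg.norm(P[1]-P[0]),'yaw',np.arctan2(-(P[1]-P[0])[0],(P[1]-P[0])[1]))
im=cv2.imread('pics/side0.png');w=(im[...,2]>70)&((im[...,2].astype(int)-im[...,0])>25)
pts=np.array([(np.argmax(w[y,330:460])+330-.5,y) for y in range(266,322)],float)
print(pts[::8])
vx,vy,x0,y0=cv2.fitLine(pts.astype(np.float32),cv2.DIST_HUBER,0,.01,.01).ravel(); g=lambda y:(x0+vx/vy*(y-y0),y); print('side line',g(262),g(330))
P=[plane(cd,g(y),.0) for y in (262,330.)]; print(P,np.linalg.norm(P[1]-P[0]),'yaw',np.arctan2(-(P[0]-P[1])[0],(P[0]-P[1])[1]))
# corners tri
print('cornerL',tri(cs,(284.5,267),cd,(340,253)),'cornerR',tri(cs,(188.5,251),cd,(382,322)))
# block top front edge, reds
print('block top', [plane(cs,u,.068)[:2] for u in((145,316),(188,323))])
for n,c in(('r1',(236,145)),('r2',(297,147))): print(n,plane(cs,c,.12))
print('jar',plane(cs,(106,231),.085))
```

```text
tin top [ 0.4743 -0.0444  0.1162] 0.0009380365133945266
[[ 0.4418 -0.0639]
 [ 0.4559 -0.0064]
 [ 0.5137 -0.0242]
 [ 0.4997 -0.0811]] [ 0.4778 -0.0439  0.12  ] [0.0592 0.0605 0.0586 0.0604] [1.3307 1.2718 1.3307 1.2813]
[[ 0.4929 -0.0827]
 [ 0.4366 -0.0674]
 [ 0.4518 -0.0107]
 [ 0.5086 -0.0249]] [ 0.4725 -0.0464  0.12  ] [0.0583 0.0587 0.0585 0.0599] [1.3057 1.3087 1.3253 1.304 ]
scene line (188.5, np.float32(248.08577)) (284, np.float32(267.3392))
[array([ 0.5288, -0.1535,  0.018 ]), array([0.5685, 0.0196, 0.018 ])] 0.17760894658054627 yaw -0.2257427621256985
[[341.5 266. ]
 [346.5 274. ]
 [350.5 282. ]
 [355.5 290. ]
 [360.5 298. ]
 [365.5 306. ]
 [370.5 314. ]]
side line (np.float32(338.83105), 262) (np.float32(379.98032), 330)
[array([0.5685, 0.0149, 0.    ]), array([ 0.532 , -0.1467,  0.    ])] 0.16561386626232705 yaw -0.22219605281690155
cornerL (array([0.571 , 0.0188, 0.02  ]), np.float64(0.004617300919143402)) cornerR (array([ 0.5349, -0.1496,  0.0198]), np.float64(0.005397284565564717))
block top [array([ 0.696 , -0.1775]), array([ 0.7067, -0.1115])]
r1 [ 0.3676 -0.0745  0.12  ]
r2 [0.3716 0.0375 0.12  ]
jar [ 0.5468 -0.2735  0.085 ]
```

```bash
python3 -m inch '{"slide":[[0,0,0],[0,0,0],[-25.6,-32,0],[-25.6,-32,0],[-25.6,-32,0],[-25.6,-32,0],[-25.6,-32,0],[-25.6,-32,0]],"twist":[-0.0945,-0.0945,0,0,0,0,0,0]}' 1
python3 -m inch '{"slide":[[-25.6,-32,0],[-25.6,-32,0],[-25.6,-32,0],[-25.6,-32,0],[-25.6,-32,0],[-25.6,-32,0],[-25.6,-32,0],[-25.6,-32,0]],"twist":[0,0,0,0,0,0,0,0]}'
python3 -m inch '{"slide":[[0,0,0],[0,0,0],[0,0,0],[0,0,0],[0,0,0],[0,0,0],[0,0,0],[0,0,0]],"twist":[0,0,0,0,0,0,0,0]}'
python3 - <<'E'
from h import *
s=bot.get_state(); print(s['eef_pos'],s['ee_rot'],s['joint_velocities'])
cv2.imwrite('pics/w1.png',vision.capture('wrist')[:,:,::-1])
import pickle; pickle.dump(s,open('s1.pkl','wb'))
E
```

```text
clock: 0.82
eef_pos: [0.3079, 0.2349, 0.2481]
ee_rot: [[-0.975, 0.221, -0.0], [0.221, 0.975, -0.0], [-0.0, -0.0, -1.0]]
ft_force: [0.6, 0.0, 0.1]
gripper_width: 0.0855
gripper_force: 0.0
clock: 1.48
eef_pos: [0.4509, -0.0605, 0.2482]
ee_rot: [[-0.975, 0.222, -0.0], [0.222, 0.975, 0.0], [0.0, 0.0, -1.0]]
ft_force: [0.7, 0.4, 0.2]
gripper_width: 0.0855
gripper_force: 0.0
clock: 2.15
eef_pos: [0.4505, -0.0576, 0.2485]
ee_rot: [[-0.975, 0.22, 0.0], [0.22, 0.975, -0.0], [-0.0, 0.0, -1.0]]
ft_force: [-0.1, 0.1, -0.3]
gripper_width: 0.0855
gripper_force: 0.0
[ 0.4505 -0.0576  0.2485] [[-0.9754  0.2204  0.0004]
 [ 0.2204  0.9754 -0.    ]
 [-0.0004  0.0001 -1.    ]] [-0.0077  0.0034  0.0034  0.0011 -0.     -0.0011]
```

View pics/w1.png

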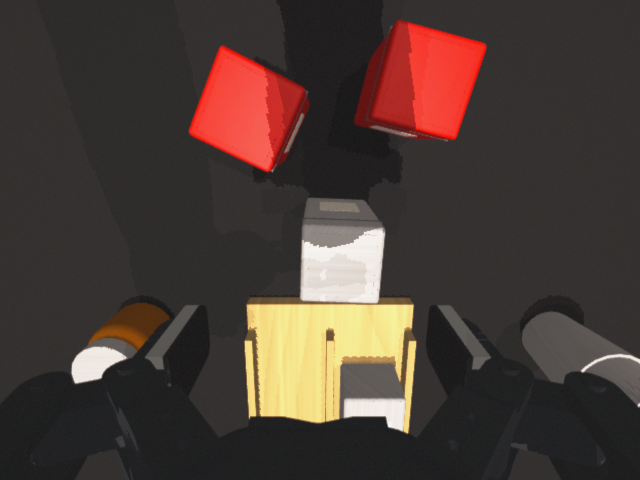

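The wrist view shows the tin's top as the quad (303,222)–(384,222)–(380,302)–(301,300). The tray's front edge runs (247,298)–(413,299). The empty bay is image-left (columns 257–325), and both reds are above, well clear of the tin.

Run:
```python
from h import *
import pickle
s=pickle.load(open('s1.pkl','rb'));c=cam('wrist',s);cs,cd=cam('scene'),cam('side')
im=cv2.imread('pics/w1.png').astype(int)
w=((im[...,2]-im[...,0])>40)&(im[...,1]>60)
# front edge: topmost wood per column, left part and right part
xs=[x for x in list(range(252,296))+list(range(388,410))]
pts=np.array([(x,np.argmax(w[285:330,x])+285-.5) for x in xs],np.float32)
vx,vy,x0,y0=cv2.fitLine(pts,cv2.DIST_HUBER,0,.01,.01).ravel()
row=w[308]; xx=np.where(row[230:430])[0]+230; print('row308 extents',xx[0],xx[-1])
f=lambda x:(x,y0+vy/vx*(x-x0)); e=[f(247),f(413.5)];print(e)
P=np.array([plane(c,u,.018) for u in e]);d=P[0]-P[1];print('tray corners',P,np.linalg.norm(d),'mid',P.mean(0),'yaw',np.arctan2(d[0],-d[1]))
print('h check tray corner', tri(c,e[0],cd,(381,322)),tri(c,e[1],cs,(284.5,267)))
Q=np.array([(303,222),(384,222),(380,302),(301,300.5)],float)
T=np.array([plane(c,u,.12) for u in Q]);print('tin',T.mean(0),np.linalg.norm(T-np.roll(T,1,0),axis=1)); 
v=T[1]-T[0];u=T[2]-T[3];print('yaw',[np.arctan2(-a[0],a[1]) for a in(v,u)],[np.arctan2(a[1],a[0]) for a in(T[3]-T[0],T[2]-T[1])])
print('tri top',tri(c,Q.mean(0),cs,(246.2,188.2)),tri(c,Q.mean(0),cd,(313,255.4)))
```

```text
row308 extents 246 413
[(247, np.float32(297.5)), (413.5, np.float32(297.5))]
tray corners [[ 0.524  -0.1528  0.018 ]
 [ 0.5625  0.018   0.018 ]] 0.17506494881349918 mid [ 0.5433 -0.0674  0.018 ] yaw -0.22223178154466033
h check tray corner (array([ 0.5238, -0.1509,  0.0277]), np.float64(0.007177120301113446)) (array([0.5647, 0.0194, 0.0135]), np.float64(0.0012811030391102248))
tin [ 0.4717 -0.0464  0.12  ] [0.0606 0.0572 0.0618 0.0595]
yaw [np.float64(-0.22258619192549622), np.float64(-0.24294754192490786)] [np.float64(-0.2588613364411936), np.float64(-0.22097265712178596)]
tri top (array([ 0.4728, -0.0458,  0.1141]), np.float64(0.0009838853936037673)) (array([ 0.4718, -0.0464,  0.1189]), np.float64(0.001311377884858142))
```

```bash
python3 -m inch '{"slide":[[-9.4,7.9,10],[-9.4,7.9,10],[0,0,20],[0,0,25],[0,0,30],[0,0,30],[0,0,25],[0,0,10]],"twist":[0,0,0,0,0,0,0,0]}' 1
python3 -m inch '{"slide":[[0,0,0],[0,0,0],[0,0,0],[0,0,0],[0,0,0],[0,0,0],[0,0,0],[0,0,0]],"twist":[0,0,0,0,0,0,0,0]}' -1
```

```text
clock: 2.87
eef_pos: [0.4698, -0.0467, 0.0848]
ee_rot: [[-0.975, 0.222, -0.006], [0.222, 0.975, 0.001], [0.006, -0.001, -1.0]]
ft_force: [-0.8, 0.2, 0.4]
gripper_width: 0.0855
gripper_force: 0.0
clock: 3.53
eef_pos: [0.4728, -0.0472, 0.0888]
ee_rot: [[-0.975, 0.222, 0.001], [0.222, 0.975, -0.0], [-0.001, 0.0, -1.0]]
ft_force: [-0.1, 1.0, -1.2]
gripper_width: 0.0599
gripper_force: 64.5
```

```bash
python3 -m inch '{"slide":[[0,0,-2],[0,0,-2],[0,-10,0],[-10,-12,0],[-10,-12,0],[-10,-12,0],[-5,0,0],[0,0,0]],"twist":[0,0,0,0,0,0,0,0]}'
python3 -m inch '{"slide":[[0,0,2],[0,0,2],[0,0,0],[0,0,0],[0,0,0],[0,0,0],[0,0,0],[0,0,0]],"twist":[0,0,0,0,0,0,0,0]}'
python3 - <<'E'
from h import *
import pickle
s=bot.get_state(); print(s['eef_pos'],s['ft_force'],s['torque'])
cv2.imwrite('pics/w2.png',vision.capture('wrist')[:,:,::-1])
cv2.imwrite('pics/sc2.png',vision.capture('scene')[:,:,::-1]);cv2.imwrite('pics/sd2.png',vision.capture('side')[:,:,::-1])
a=cv2.imread('pics/sc2.png')[150:390,100:320];b=cv2.imread('pics/sd2.png')[180:360,270:500];w=cv2.imread('pics/w2.png')[170:470,150:500]
r=lambda x,H:cv2.resize(x,(int(x.shape[1]*H/x.shape[0]),H))
t=np.hstack([r(a,300),r(b,300)]);u=r(w,300);o=np.zeros((600,800,3),np.uint8);o[:300,:t.shape[1]]=t;o[300:,:u.shape[1]]=u
cv2.imwrite('pics/m2.png',o);pickle.dump(s,open('s2.pkl','wb'))
E
```

```text
clock: 4.2
eef_pos: [0.4973, -0.101, 0.0923]
ee_rot: [[-0.975, 0.224, 0.001], [0.224, 0.975, -0.0], [-0.001, 0.0, -1.0]]
ft_force: [0.6, 0.1, -3.5]
gripper_width: 0.0596
gripper_force: 65.0
clock: 4.87
eef_pos: [0.4962, -0.0995, 0.0888]
ee_rot: [[-0.975, 0.222, -0.0], [0.222, 0.975, 0.0], [0.0, 0.0, -1.0]]
ft_force: [-3.2, 0.7, 5.6]
gripper_width: 0.0598
gripper_force: 65.8
[ 0.4962 -0.0995  0.0888] [-3.2368  0.7176  5.5703] [-0.1231  0.7112 -0.0405]
```

View pics/m2.png

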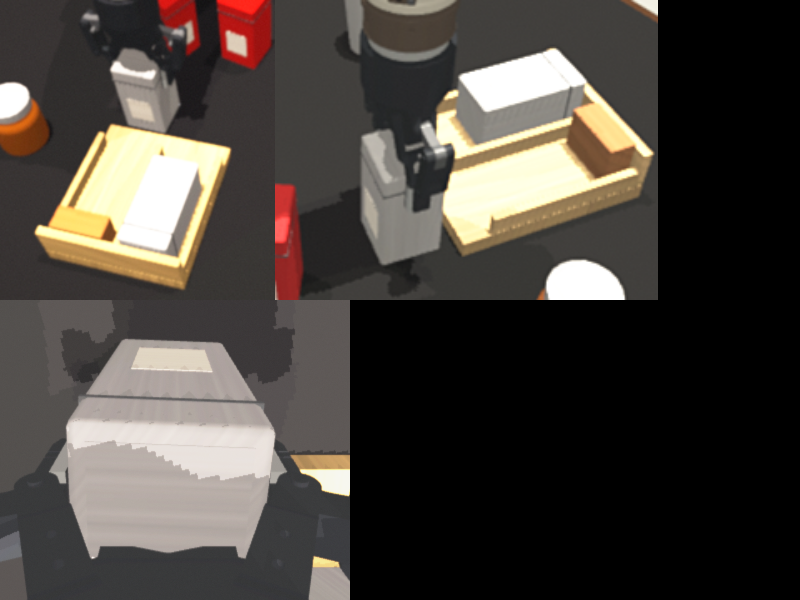

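The mosaic shows the gripped tin upright on the counter, in line with the stop's bay (TCP at tray y = -42 mm). About 9 mm of gap to the front edge remains. I'll ease forward until contact is felt.

```bash
python3 -m inch '{"slide":[[0,0,-0.5],[-1,0,0],[-1,0,0],[-1,0,0],[-1,0,0],[-1,0,0],[0,0,0],[0,0,0]],"twist":[0,0,0,0,0,0,0,0]}'
python3 -m inch '{"slide":[[-1,0,0],[0,0,0],[-1,0,0],[0,0,0],[-0.5,0,0],[0,0,0],[0,0,0],[0,0,0]],"twist":[0,0,0,0,0,0,0,0]}'
```

```text
clock: 5.68
eef_pos: [0.5004, -0.1002, 0.0889]
ee_rot: [[-0.975, 0.222, -0.002], [0.222, 0.975, 0.001], [0.002, 0.001, -1.0]]
ft_force: [-3.9, 1.7, 4.8]
gripper_width: 0.0596
gripper_force: 66.0
clock: 6.35
eef_pos: [0.5028, -0.1006, 0.089]
ee_rot: [[-0.975, 0.222, -0.002], [0.222, 0.975, 0.002], [0.002, 0.001, -1.0]]
ft_force: [-5.0, 2.0, 6.4]
gripper_width: 0.0596
gripper_force: 66.2
```

```bash
python3 -m inch '{"slide":[[0,0,-0.7],[0,0,0],[-1,0,0],[0,0,0],[-1,0,0],[0,0,0],[0,0,0],[0,0,0]],"twist":[0,0,0,0,0,0,0,0]}'
python3 -m inch '{"slide":[[-1,0,0],[0,0,0],[-1,0,0],[0,0,0],[-1,0,0],[0,0,0],[0,0,0],[0,0,0]],"twist":[0,0,0,0,0,0,0,0]}'
```

```text
clock: 7.02
eef_pos: [0.5056, -0.1019, 0.0894]
ee_rot: [[-0.975, 0.222, -0.0], [0.222, 0.975, 0.0], [0.0, -0.0, -1.0]]
ft_force: [1.4, 0.0, -3.3]
gripper_width: 0.0598
gripper_force: 64.9
clock: 7.68
eef_pos: [0.5086, -0.1025, 0.0895]
ee_rot: [[-0.975, 0.222, -0.0], [0.222, 0.975, 0.0], [0.0, 0.0, -1.0]]
ft_force: [0.4, -0.3, -3.2]
gripper_width: 0.0594
gripper_force: 64.9
```

```bash
python3 -m inch '{"slide":[[-1,0,0],[0,0,0],[-1,0,0],[0,0,0],[-1,0,0],[0,0,0],[0,0,0],[0,0,0]],"twist":[0,0,0,0,0,0,0,0]}'
python3 - <<'E'
from h import *
cv2.imwrite('pics/sd3.png',vision.capture('side')[:,:,::-1])
b=cv2.imread('pics/sd3.png')[250:340,300:420]
cv2.imwrite('pics/m3.png',cv2.resize(b,None,fx=6,fy=6,interpolation=cv2.INTER_CUBIC))
E
```

```text
clock: 8.35
eef_pos: [0.5106, -0.103, 0.0892]
ee_rot: [[-0.975, 0.222, -0.002], [0.222, 0.975, 0.0], [0.002, 0.0, -1.0]]
ft_force: [-5.0, 0.5, -1.2]
gripper_width: 0.0597
gripper_force: 65.2
```

View pics/m3.png

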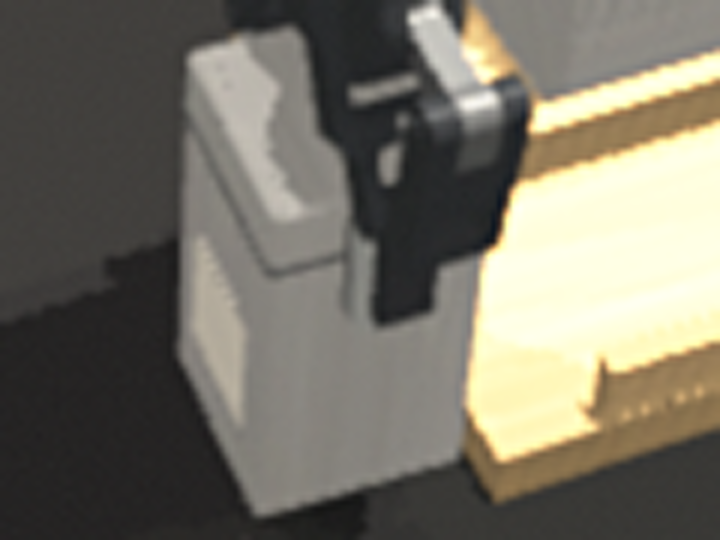

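Contact is felt (-5 N), and the picture shows the tin's foot meeting the tray edge at crop (465,440). I'll settle it on the counter and open.

```bash
python3 -m inch '{"slide":[[0,0,0.7],[0,0,0],[0,0,0],[0,0,0],[0,0,0],[0,0,0],[0,0,0],[0,0,0]],"twist":[0,0,0,0,0,0,0,0]}'
python3 -m inch '{"slide":[[0,0,0],[0,0,0],[0,0,0],[0,0,0],[0,0,0],[0,0,0],[0,0,0],[0,0,0]],"twist":[0,0,0,0,0,0,0,0]}' 1
python3 - <<'E'
from h import *
cv2.imwrite('pics/w4.png',vision.capture('wrist')[:,:,::-1]);s=bot.get_state();print(s['ft_force'],s['eef_pos'])
E
```

```text
clock: 9.07
eef_pos: [0.5107, -0.1029, 0.089]
ee_rot: [[-0.975, 0.222, -0.001], [0.222, 0.975, 0.0], [0.001, 0.0, -1.0]]
ft_force: [-4.6, 2.5, 0.8]
gripper_width: 0.0598
gripper_force: 65.5
clock: 9.73
eef_pos: [0.5116, -0.1032, 0.0888]
ee_rot: [[-0.975, 0.222, 0.0], [0.222, 0.975, -0.0], [-0.0, 0.0, -1.0]]
ft_force: [-0.1, -0.7, 0.8]
gripper_width: 0.0857
gripper_force: 0.0
[-0.4426  0.5323  0.017 ] [ 0.5115 -0.1032  0.0888]
```

```bash
python3 -m inch '{"slide":[[0,0,-10],[0,0,-20],[0,0,-25],[0,0,-25],[0,0,-20],[0,0,0],[0,0,0],[0,0,0]],"twist":[0,0,0,0,0,0,0,0]}' 1
python3 -m inch '{"slide":[[15,0,0],[20,0,0],[18,0,0],[0,0,0],[0,0,0],[0,0,0],[0,0,0],[0,0,0]],"twist":[0,0,0,0,0,0,0,0]}' -1
python3 - <<'E'
from h import *
import pickle
s=bot.get_state();cv2.imwrite('pics/w5.png',vision.capture('wrist')[:,:,::-1]);print(s['ft_force'],s['eef_pos'],s['gripper_width']);pickle.dump(s,open('s5.pkl','wb'))
E
```

```text
clock: 10.45
eef_pos: [0.5112, -0.1031, 0.1887]
ee_rot: [[-0.975, 0.222, -0.0], [0.222, 0.975, 0.0], [0.0, -0.0, -1.0]]
ft_force: [0.5, -0.4, -0.1]
gripper_width: 0.0854
gripper_force: 0.0
clock: 11.12
eef_pos: [0.4605, -0.0916, 0.1885]
ee_rot: [[-0.975, 0.222, -0.0], [0.222, 0.975, -0.0], [0.0, -0.0, -1.0]]
ft_force: [0.3, 0.2, 0.8]
gripper_width: -0.0001
gripper_force: 0.0
[0.2763 0.2257 0.8162] [ 0.4605 -0.0916  0.1885] -0.00014600314059668573
```

View pics/w5.png

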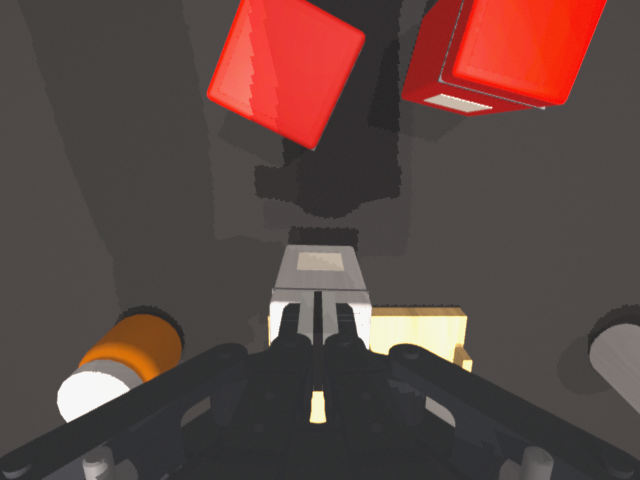

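The tin stands squarely: its back lid edge runs (272,290)–(370,291), parallel to the tray edge at row 307, with the fingers shut above and behind it.

Run:
```python
from h import *
import pickle
s=pickle.load(open('s5.pkl','rb'));c=cam('wrist',s);R=np.array(s['ee_rot']);o=np.array(s['eef_pos'])
for n,u,z in(('topbackL',(271.5,290.5),.12),('topbackR',(370,291),.12),('footL',(275,292),.12),('edge',(420,307.5),.018),('edgeR',(466,307.5),.018),('botL',(289,246),0),('botR',(358,246),0)):
    print(n,1000*R.T@(plane(c,u,z)-o))
```

```text
topbackL [-13.8099 -28.4938  68.5428]
topbackR [-14.1192  27.7687  68.5402]
footL [-14.7386 -26.5249  68.5427]
edge [-74.5889  87.9502 170.5371]
edgeR [-74.5853 128.4798 170.5353]
botL [-23.3514 -27.7823 188.5427]
botR [-23.3655  33.6125 188.5399]
```

```bash
python3 -m inch '{"slide":[[10,0,0],[0,0,10],[0,0,20],[0,0,20],[0,0,15],[0,0,7],[0,0,0],[0,0,0]],"twist":[0,0,0,0,0,0,0,0]}'
python3 -m inch '{"slide":[[-2,0,0],[-2,0,0],[-2,0,0],[-2,0,0],[-2,0,0],[-2,0,0],[-2,0,0],[0,0,0]],"twist":[0,0,0,0,0,0,0,0]}'
```

```text
clock: 11.83
eef_pos: [0.4499, -0.0892, 0.117]
ee_rot: [[-0.975, 0.222, -0.0], [0.222, 0.975, 0.0], [0.0, -0.0, -1.0]]
ft_force: [1.0, 0.7, 0.7]
gripper_width: -0.0001
gripper_force: 0.0
clock: 12.5
eef_pos: [0.4642, -0.0924, 0.1169]
ee_rot: [[-0.975, 0.222, 0.0], [0.222, 0.975, -0.0], [-0.0, 0.0, -1.0]]
ft_force: [-0.6, 0.0, -0.2]
gripper_width: 0.0
gripper_force: 0.0
```

```bash
python3 -m inch '{"slide":[[-1.5,0,0],[-1.5,0,0],[-1.5,0,0],[-1.5,0,0],[-1.5,0,0],[-1.5,0,0],[-1.5,0,0],[-1.5,0,0]],"twist":[0,0,0,0,0,0,0,0]}'
python3 -m inch '{"slide":[[-1.5,0,0],[-1.5,0,0],[-1.5,0,0],[-1.5,0,0],[-1.5,0,0],[-1.5,0,0],[-1.5,0,0],[-1.5,0,0]],"twist":[0,0,0,0,0,0,0,0]}'
```

```text
clock: 13.17
eef_pos: [0.4751, -0.095, 0.1167]
ee_rot: [[-0.975, 0.222, -0.001], [0.222, 0.975, -0.0], [0.001, -0.0, -1.0]]
ft_force: [-1.0, -0.0, 0.5]
gripper_width: 0.0003
gripper_force: 1.0
clock: 13.83
eef_pos: [0.4874, -0.0977, 0.1169]
ee_rot: [[-0.975, 0.222, 0.0], [0.222, 0.975, 0.0], [-0.0, 0.0, -1.0]]
ft_force: [-3.1, 1.4, 2.4]
gripper_width: 0.0002
gripper_force: 1.3
```

Run:
```python
from h import *
b=vision.capture('side')[:,:,::-1]
cv2.imwrite('pics/sd6.png',b);cv2.imwrite('pics/m6.png',cv2.resize(b[190:350,280:500],None,fx=2.5,fy=2.5))
```

```text
(no output)
```

View pics/m6.png

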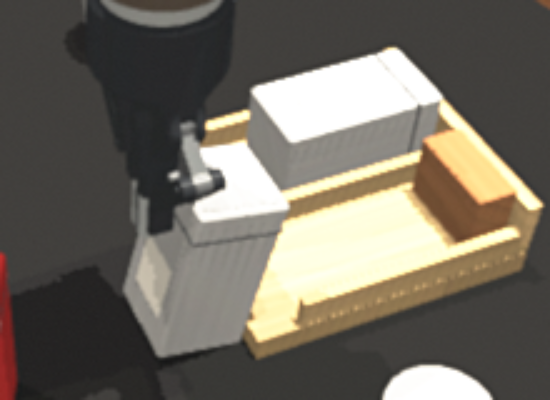

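The tin is leaning over the tray edge (top tilted forward, pivoting at crop (245,320)), in line with the bay. I'll continue.

```bash
python3 -m inch '{"slide":[[-1.5,0,0],[-1.5,0,0],[-1.5,0,0],[-1.5,0,0],[-1.5,0,0],[-1.5,0,0],[-1.5,0,0],[-1.5,0,0]],"twist":[0,0,0,0,0,0,0,0]}'
python3 -m inch '{"slide":[[-1.5,0,0],[-1.5,0,0],[-1.5,0,0],[-1.5,0,0],[-1,0,0],[-1,0,0],[-1,0,0],[0,0,0]],"twist":[0,0,0,0,0,0,0,0]}'
```

```text
clock: 14.55
eef_pos: [0.4991, -0.1004, 0.1168]
ee_rot: [[-0.975, 0.222, 0.0], [0.222, 0.975, -0.0], [-0.0, -0.0, -1.0]]
ft_force: [-0.4, 0.7, 2.3]
gripper_width: 0.0003
gripper_force: 1.0
clock: 15.22
eef_pos: [0.5079, -0.1024, 0.1168]
ee_rot: [[-0.975, 0.222, 0.0], [0.222, 0.975, -0.0], [-0.0, 0.0, -1.0]]
ft_force: [-0.3, 0.9, 0.2]
gripper_width: -0.0001
gripper_force: 0.4
```

```bash
python3 -m inch '{"slide":[[-1,0,0],[-1,0,0],[-1,0,0],[-1,0,0],[0,0,0],[0,0,0],[0,0,0],[0,0,0]],"twist":[0,0,0,0,0,0,0,0]}'
python3 - <<'E'
from h import *
import pickle
s=bot.get_state();pickle.dump(s,open('s7.pkl','wb'))
b=[vision.capture(n)[:,:,::-1] for n in('side','wrist','scene')]
for n,x in zip(('sd7','w7','sc7'),b): cv2.imwrite(f'pics/{n}.png',x)
o=np.zeros((600,800,3),np.uint8);o[:300,:413]=cv2.resize(b[0][190:350,280:500],(413,300));o[:300,413:800]=cv2.resize(b[2][200:390,100:345],(387,300));o[300:,:400]=cv2.resize(b[1],(400,300))
cv2.imwrite('pics/m7.png',o)
E
```

```text
clock: 15.88
eef_pos: [0.5114, -0.1032, 0.1167]
ee_rot: [[-0.975, 0.222, -0.0], [0.222, 0.975, 0.0], [0.0, -0.0, -1.0]]
ft_force: [0.6, 0.6, 0.7]
gripper_width: -0.0
gripper_force: 0.0
```

View pics/m7.png

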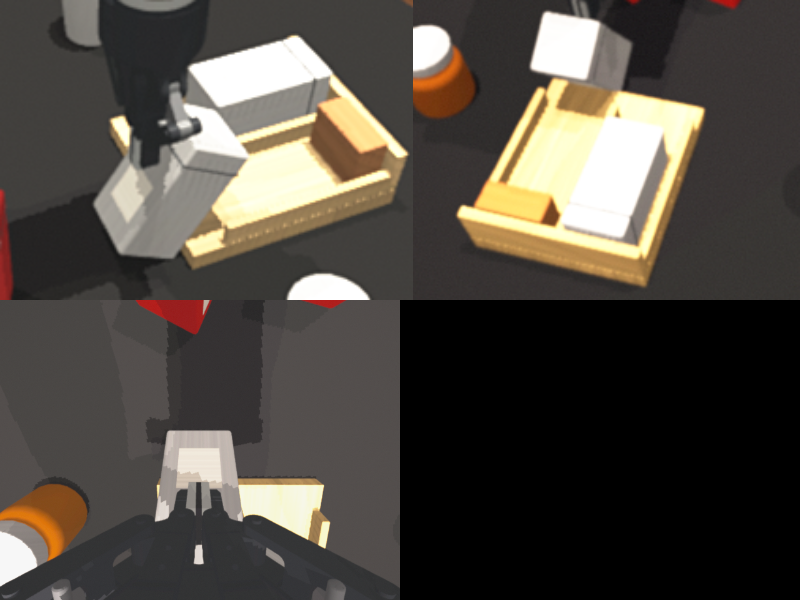

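The tin leans about 33°, near its tipping point, and is still in line with the bay.

```bash
python3 -m inch '{"slide":[[-1,0,0],[-1,0,0],[-1,0,0],[-1,0,0],[-1,0,0],[-1,0,0],[0,0,0],[0,0,0]],"twist":[0,0,0,0,0,0,0,0]}'
python3 - <<'E'
from h import *
a=cv2.imread('pics/sd7.png').astype(int);b=vision.capture('side')[:,:,::-1];cv2.imwrite('pics/sd8.png',b)
print((np.abs(a-b)[190:350,280:500].max(2)>40).sum())
E
```

```text
clock: 16.7
eef_pos: [0.5174, -0.1045, 0.1167]
ee_rot: [[-0.975, 0.222, -0.0], [0.222, 0.975, 0.0], [0.0, 0.0, -1.0]]
ft_force: [-0.3, -0.4, 0.2]
gripper_width: -0.0001
gripper_force: 0.0
1595
```

Run:
```python
from h import *
p=vision.camera_params('side');f=240/np.tan(np.radians(p['vfov']/2))
O=np.array([.547,-.067,0]);X=np.array([.975,-.2204,0]);Y=np.array([.2204,.975,0])
b=cv2.imread('pics/sd8.png');a=cv2.imread('pics/sd7.png')
for x in (-10,10,30,50,70,90,110,130):
    for z in(.078,):
        P=O+X*x/1e3-Y*.042+[0,0,z];q=p['R']@P+p['t'];u=int(f*q[0]/q[2]+p['cx']);v=int(f*q[1]/q[2]+p['cy']);print(x,u,v,a[v,u],b[v,u])
```

```text
-10 364 282 [123 129 132] [122 127 130]
10 376 278 [155 163 165] [203 213 219]
30 387 275 [132 137 142] [141 149 153]
50 399 271 [240 247 250] [145 153 157]
70 410 268 [ 98 129 152] [255 255 255]
90 421 265 [ 88 126 152] [ 88 127 152]
110 432 261 [ 81 117 142] [ 81 117 142]
130 443 258 [ 82 119 144] [ 83 120 145]
```

```bash
python3 -m inch '{"slide":[[0,0,0],[0,0,0],[0,0,0],[0,0,0],[0,0,0],[0,0,0],[0,0,0],[0,0,0]],"twist":[0,0,0,0,0,0,0,0]}'
python3 - <<'E'
from h import *
a=cv2.imread('pics/sd8.png').astype(int);b=vision.capture('side')[:,:,::-1];cv2.imwrite('pics/sd9.png',b)
print((np.abs(a-b)[190:350,280:500].max(2)>40).sum())
for u,v in((364,282),(376,278),(387,275),(399,271),(410,268),(421,265),(432,261)):print(u,b[v,u])
E
```

```text
clock: 17.42
eef_pos: [0.5173, -0.1045, 0.1168]
ee_rot: [[-0.975, 0.222, -0.0], [0.222, 0.975, -0.0], [0.0, -0.0, -1.0]]
ft_force: [-0.2, 0.7, -0.3]
gripper_width: 0.0001
gripper_force: 0.0
2833
364 [160 176 183]
376 [255 255 255]
387 [255 255 255]
399 [255 255 255]
410 [255 255 255]
421 [ 88 126 152]
432 [ 81 116 142]
```

It has toppled by itself: the top face now spans the bay in the side view. I'll back off and look.

```bash
python3 -m inch '{"slide":[[0,0,-20],[10,0,-20],[15,0,-20],[15,0,0],[10,0,0],[0,0,0],[0,0,0],[0,0,0]],"twist":[0,0,0,0,0,0,0,0]}'
python3 - <<'E'
from h import *
import pickle
s=bot.get_state();pickle.dump(s,open('s10.pkl','wb'));print(s['eef_pos'])
b=[vision.capture(n)[:,:,::-1] for n in('side','wrist','scene')]
for n,x in zip(('sd10','w10','sc10'),b): cv2.imwrite(f'pics/{n}.png',x)
o=np.zeros((600,800,3),np.uint8);o[:290,:400]=cv2.resize(b[0][190:350,280:500],(400,290));o[290:600,:400]=cv2.resize(b[2][200:390,100:345],(400,310));o[:600,400:]=cv2.resize(b[1][180:480,220:420],(400,600))
cv2.imwrite('pics/m10.png',o)
E
```

```text
clock: 18.13
eef_pos: [0.4692, -0.0936, 0.1768]
ee_rot: [[-0.975, 0.222, 0.001], [0.222, 0.975, -0.0], [-0.001, 0.0, -1.0]]
ft_force: [-0.2, 0.1, -0.4]
gripper_width: 0.0002
gripper_force: 0.0
[ 0.4692 -0.0936  0.1768]
```

View pics/m10.png

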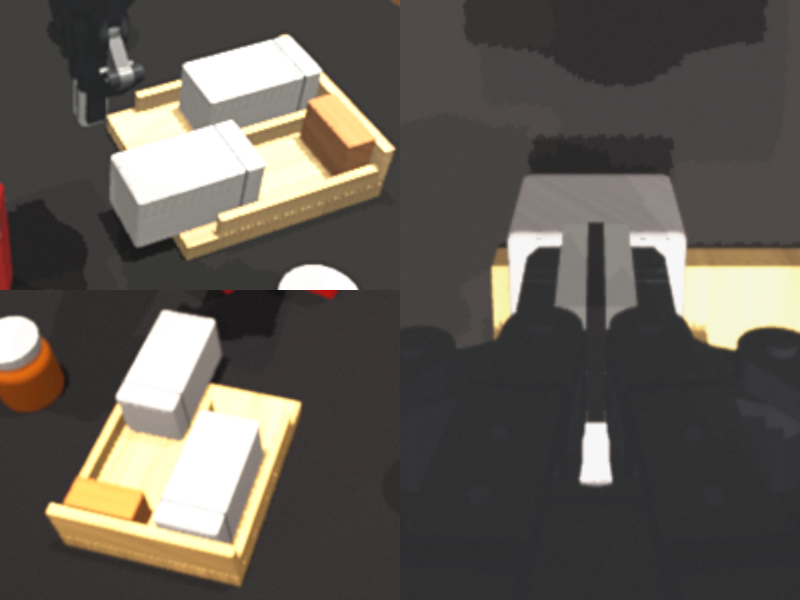

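The tin lies in the stop's bay, straight. Its bottom face is at wrist pixels (275,298)–(362,298) on top and (282,268)–(354,268) below, overhanging the front edge. No pictures are left to view, so from here on I rely on numbers.

Run:
```python
from h import *
import pickle
s=pickle.load(open('s10.pkl','rb'));c=cam('wrist',s);R=np.array(s['ee_rot']);o=np.array(s['eef_pos'])
for n,u,z in(('topL',(275,298.5),.078),('topR',(362.5,298.5),.078),('lowL',(282,268),.018),('lowR',(354,268),.018),('edge',(400,304.5),.018)):
    print(n,1000*R.T@(plane(c,u,z)-o))
```

```text
topL [-32.8094 -30.5186  98.8677]
topR [-32.8087  27.6058  98.8686]
lowL [-33.2765 -31.5063 158.868 ]
lowR [-33.2849  27.5608 158.8689]
edge [-66.0846  67.3208 158.8943]
```

```bash
python3 -m inch '{"slide":[[0,-1.5,15],[0,0,25],[0,0,25],[0,0,25],[0,0,25],[0,0,15],[0,0,0],[0,0,0]],"twist":[0,0,0,0,0,0,0,0]}'
python3 -m inch '{"slide":[[-2.5,0,0],[-2.5,0,0],[-2.5,0,0],[-2.5,0,0],[-2,0,0],[-2,0,0],[-2,0,0],[-2,0,0]],"twist":[0,0,0,0,0,0,0,0]}'
python3 -m inch '{"slide":[[-1.5,0,0],[-1.5,0,0],[-1.5,0,0],[-1.5,0,0],[-1.5,0,0],[-1.5,0,0],[-1.5,0,0],[-1.5,0,0]],"twist":[0,0,0,0,0,0,0,0]}'
```

```text
clock: 18.95
eef_pos: [0.4678, -0.0948, 0.046]
ee_rot: [[-0.975, 0.222, -0.003], [0.222, 0.975, 0.001], [0.003, -0.0, -1.0]]
ft_force: [-0.1, 0.0, -0.0]
gripper_width: 0.0001
gripper_force: 0.0
clock: 19.62
eef_pos: [0.4859, -0.0989, 0.0469]
ee_rot: [[-0.975, 0.222, -0.0], [0.222, 0.975, 0.0], [0.0, -0.0, -1.0]]
ft_force: [-1.1, 0.8, 1.2]
gripper_width: -0.0002
gripper_force: 0.0
clock: 20.28
eef_pos: [0.4976, -0.1016, 0.0467]
ee_rot: [[-0.975, 0.222, -0.0], [0.222, 0.975, -0.0], [0.0, -0.0, -1.0]]
ft_force: [-2.1, 0.3, -1.0]
gripper_width: -0.0001
gripper_force: 0.0
```

```bash
python3 -m inch '{"slide":[[-1.5,0,0],[-1.5,0,0],[-1.5,0,0],[-1.5,0,0],[-1.5,0,0],[-1.5,0,0],[-1.5,0,0],[-1.5,0,0]],"twist":[0,0,0,0,0,0,0,0]}'
python3 -m inch '{"slide":[[-1.5,0,0],[-1.5,0,0],[-1.5,0,0],[-1.5,0,0],[-1.5,0,0],[-1.5,0,0],[-1.5,0,0],[-1.5,0,0]],"twist":[0,0,0,0,0,0,0,0]}'
python3 -m inch '{"slide":[[-1.5,0,0],[-1.5,0,0],[-1.5,0,0],[-1.5,0,0],[-1.5,0,0],[-1.5,0,0],[-1.5,0,0],[-1.5,0,0]],"twist":[0,0,0,0,0,0,0,0]}'
```

```text
clock: 20.95
eef_pos: [0.5093, -0.1043, 0.0468]
ee_rot: [[-0.975, 0.222, -0.0], [0.222, 0.975, -0.0], [0.0, -0.0, -1.0]]
ft_force: [-1.1, 0.3, -0.2]
gripper_width: -0.0
gripper_force: 0.0
clock: 21.62
eef_pos: [0.521, -0.1069, 0.0468]
ee_rot: [[-0.975, 0.222, -0.0], [0.222, 0.975, 0.0], [0.0, 0.0, -1.0]]
ft_force: [-0.9, -0.2, -0.5]
gripper_width: -0.0004
gripper_force: 0.0
clock: 22.28
eef_pos: [0.5327, -0.1096, 0.0468]
ee_rot: [[-0.975, 0.222, 0.0], [0.222, 0.975, -0.0], [-0.0, -0.0, -1.0]]
ft_force: [-2.6, 1.4, -0.7]
gripper_width: 0.0004
gripper_force: 0.0
```

```bash
python3 -m inch '{"slide":[[-1.5,0,0],[-1.5,0,0],[-1.5,0,0],[-1.5,0,0],[-1.5,0,0],[-1.5,0,0],[-1.5,0,0],[-1.5,0,0]],"twist":[0,0,0,0,0,0,0,0]}'
python3 -m inch '{"slide":[[-1.5,0,0],[-1.5,0,0],[-1.5,0,0],[-1.5,0,0],[-1.5,0,0],[-1.5,0,0],[-1,0,0],[-1,0,0]],"twist":[0,0,0,0,0,0,0,0]}'
python3 - <<'E'
from h import *
s=bot.get_state();cv2.imwrite('pics/w11.png',vision.capture('wrist')[:,:,::-1]);print(s['ft_force'],s['torque'])
E
```

```text
clock: 22.95
eef_pos: [0.5444, -0.1123, 0.0468]
ee_rot: [[-0.975, 0.222, 0.0], [0.222, 0.975, -0.0], [-0.0, -0.0, -1.0]]
ft_force: [-1.7, -0.1, 0.4]
gripper_width: -0.0
gripper_force: 0.0
clock: 23.62
eef_pos: [0.5551, -0.1146, 0.0468]
ee_rot: [[-0.975, 0.222, -0.0], [0.222, 0.975, 0.0], [0.0, 0.0, -1.0]]
ft_force: [-2.5, 0.7, 0.6]
gripper_width: -0.0002
gripper_force: 0.0
[-2.459   0.7374  0.5689] [0.0486 0.2852 0.0138]
```

Remaining travel is about 12 mm, so I slow down and feel for the stop.

```bash
python3 -m inch '{"slide":[[-1,0,0],[-1,0,0],[-1,0,0],[-1,0,0],[-1,0,0],[-1,0,0],[0,0,0],[0,0,0]],"twist":[0,0,0,0,0,0,0,0]}'
python3 -m inch '{"slide":[[-0.5,0,0],[-0.5,0,0],[-0.5,0,0],[-0.5,0,0],[-0.5,0,0],[-0.5,0,0],[0,0,0],[0,0,0]],"twist":[0,0,0,0,0,0,0,0]}'
```

```text
clock: 24.33
eef_pos: [0.5613, -0.1161, 0.0468]
ee_rot: [[-0.975, 0.222, 0.001], [0.222, 0.975, -0.0], [-0.001, -0.0, -1.0]]
ft_force: [-0.2, -0.0, -0.5]
gripper_width: -0.0005
gripper_force: 0.0
clock: 25.0
eef_pos: [0.564, -0.1167, 0.0468]
ee_rot: [[-0.975, 0.222, 0.0], [0.222, 0.975, -0.0], [-0.0, 0.0, -1.0]]
ft_force: [-1.8, 0.2, 0.4]
gripper_width: 0.0
gripper_force: 0.0
```

```bash
python3 -m inch '{"slide":[[-0.5,0,0],[-0.5,0,0],[-0.5,0,0],[-0.5,0,0],[-0.5,0,0],[-0.5,0,0],[0,0,0],[0,0,0]],"twist":[0,0,0,0,0,0,0,0]}'
```

```text
clock: 25.67
eef_pos: [0.5662, -0.1172, 0.0467]
ee_rot: [[-0.975, 0.222, -0.001], [0.222, 0.975, 0.0], [0.001, -0.0, -1.0]]
ft_force: [-4.5, 0.7, 0.5]
gripper_width: 0.0002
gripper_force: 0.0
```

```bash
python3 -m inch '{"slide":[[-0.5,0,0],[-0.5,0,0],[-0.5,0,0],[-0.5,0,0],[0,0,0],[0,0,0],[0,0,0],[0,0,0]],"twist":[0,0,0,0,0,0,0,0]}'
```

```text
clock: 26.33
eef_pos: [0.5661, -0.1171, 0.0461]
ee_rot: [[-0.975, 0.222, -0.005], [0.222, 0.975, 0.001], [0.005, 0.0, -1.0]]
ft_force: [-8.5, 1.5, 2.9]
gripper_width: 0.0001
gripper_force: 0.0
```

Home contact: motion has stopped at 8.6 N. One touch more, then hold.

```bash
python3 -m inch '{"slide":[[-0.6,0,0],[0,0,0],[0,0,0],[0,0,0],[0,0,0],[0,0,0],[0,0,0],[0,0,0]],"twist":[0,0,0,0,0,0,0,0]}'
python3 - <<'E'
from h import *
s=bot.get_state();print(s['ft_force'])
E
```

```text
clock: 27.0
eef_pos: [0.5661, -0.1171, 0.0459]
ee_rot: [[-0.975, 0.222, -0.006], [0.222, 0.975, 0.001], [0.006, 0.0, -1.0]]
ft_force: [-10.5, 2.8, 3.3]
gripper_width: 0.0004
gripper_force: 0.0
[-10.5412   2.8442   3.3239]
```

```bash
python3 -m inch '{"slide":[[2,0,0],[4,0,0],[10,0,0],[20,0,0],[20,0,0],[0,0,-20],[0,0,-40],[0,0,-40]],"twist":[0,0,0,0,0,0,0,0]}'
python3 -m inch '{"slide":[[15,0,-20],[0,0,0],[0,0,0],[0,0,0],[0,0,0],[0,0,0],[0,0,0],[0,0,0]],"twist":[0,0,0,0,0,0,0,0]}'
python3 - <<'E'
from h import *
s=bot.get_state();print(s['eef_pos'],s['ft_force']);R=np.array(s['ee_rot']);O=np.array([.549,-.067,0])
b={n:vision.capture(n)[:,:,::-1].copy() for n in('wrist','scene','side')}
for n in b: cv2.imwrite(f'pics/{n}12.png',b[n])
X=np.array([.975,-.2204,0]);Y=np.array([.2204,.975,0])
# top face of tin: bright grey blob cast on z=.078 in each fixed view; also stored tin before/after
for f in('pics/scene0.png','pics/scene12.png','pics/side0.png','pics/side12.png'):
    n='scene' if 'scene' in f else 'side';c=cam(n);im=cv2.imread(f).astype(int)
    h=cv2.cvtColor(im.astype(np.uint8),cv2.COLOR_BGR2HSV);m=((h[...,1]<25)&(h[...,2]>185)).astype(np.uint8)
    m=cv2.morphologyEx(m,cv2.MORPH_OPEN,np.ones((3,3)))
    for k in cv2.findContours(m,0,2)[0]:
        if cv2.contourArea(k)<300: continue
        P=np.array([plane(c,u,.078) for u in k.reshape(-1,2)])-O;x=P@X*1e3;y=P@Y*1e3
        if -80<x.mean()<200 and abs(y.mean())<100: print(f,'x %.0f..%.0f y %.0f..%.0f'%(np.percentile(x,2),np.percentile(x,98),np.percentile(y,2),np.percentile(y,98)))
a,d=cv2.imread('pics/scene0.png').astype(int),b['scene'].astype(int)
for n,(x0,y0,x1,y1) in dict(jar=(80,210,145,280),tumbler=(345,260,405,335),stored=(200,300,262,360),reds=(205,125,325,210)).items(): print(n,(np.abs(a-d)[y0:y1,x0:x1].max(2)>50).sum())
E
```

```text
clock: 27.67
eef_pos: [0.5141, -0.1053, 0.147]
ee_rot: [[-0.975, 0.222, -0.001], [0.222, 0.975, 0.0], [0.001, -0.0, -1.0]]
ft_force: [2.0, -0.2, -0.1]
gripper_width: 0.0
gripper_force: 0.0
clock: 28.33
eef_pos: [0.4998, -0.1021, 0.1658]
ee_rot: [[-0.975, 0.222, -0.002], [0.222, 0.975, 0.0], [0.002, -0.0, -1.0]]
ft_force: [0.3, 0.4, -1.3]
gripper_width: 0.0001
gripper_force: 0.0
[ 0.4998 -0.1021  0.1658] [ 0.3439  0.3525 -1.265 ]
pics/scene0.png x 73..193 y 13..72
pics/scene12.png x 72..194 y 13..73
pics/scene12.png x 43..164 y -72..-12
pics/side0.png x -97..-32 y 11..77
pics/side0.png x 71..190 y 11..70
pics/side12.png x 40..160 y -76..-14
pics/side12.png x 70..190 y 9..71
jar 0
tumbler 0
stored 108
reds 2269
```

The tin now spans tray x 40–160 and y -72 to -14, which is home. The stored tin's extents match the first picture, and the jar and tumbler are unchanged.

```bash
python3 -c "
from rig import bot; print(bot.finish_job())"
```

```text
the job is handed in; nothing more can be done
None
```

The tea tin was stood against the tray edge, tipped over it and pushed home against the stop block at about 11 N, then handed in about 29 s into the 72 s limit; the stored tin, jar and tumbler measured unmoved.

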